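# Shut the interlocked gas bank and bar it

## Robot

A 6-joint arm with a two-finger parallel gripper is mounted at the origin on a cart in front of the work surface, level with it; the furniture and walls round the work are solid. World frame = base frame: x ahead of the robot, y to its left, z up, the work surface at z = 0. Lengths are in mm, angles in rad, forces in N, time in s.
With the tool pointing down it reaches from about 350 to 875 mm from the base axis. Payload 15.5 kg.
Tool frame: the origin (TCP) lies at the very end of the fingers, on their centre line; the grasp point (between the pads) lies 19 mm behind it; z points along the fingers, y is the line along which they close (so a half turn about z gives the same grasp; the last joint's range is limited). The gripper opens to 85 mm and grips with 20 to 120 N. Pads are 22 mm wide; open, the fingers measure 114 mm over their backs; the gripper's body (76 mm by 85 mm) begins 54 mm behind the grasp point. The pads swing forward as they close: fully open they stand 13 mm farther back than shut.
Start: joints at [1.2, 0.494, 1.345, -0, 1.302, -0.096], TCP at [169.592, 601.552, 198.877] pointing down, gripper open.
Joint ranges: [-2.91, 2.91], [-0.82, 2.16], [0.22, 2.67], [-1.22, 4.37], [0.12, 2.79], [-3.08, 3.08]. Speed limits (rad/s): [1.89, 1.89, 2.57, 3.01, 3.01, 3.01].

## Interface

Orientations are given as [roll, pitch, yaw] about the fixed x, y, z axes, in that order (R = Rz(yaw) Ry(pitch) Rx(roll)).
In Python, from station import * gives the robot as it stands.
- The arm moves only by the shell command python3 -m inch 'ROWS' [FORCE]. ROWS is JSON, a list of rows, each a list of 7 numbers: the shift along the tool's x, y, z in units of 60 mm (1.0 is 60 mm), then the turn, a rotation vector about the tool's x, y, z in units of 6 degrees (1.0 is 6 degrees), then the gripper command: -1 is shut, 1 is fully open, values between are in proportion. A call has 1 to 12 rows; each row is the pose to reach, as a shift and turn from the pose commanded when the call began, along the tool's axes at that moment; what a row does not reach only later rows make up. A row lasts 1/8 s, in which the tool goes at most 62.5 mm and 10.7 degrees, less where a joint would pass 70% of its speed; a pose out of reach is approached as far as the arm can. A call with a gripper value outside its range is refused whole. The fingers move at their own pace and stop on an object; FORCE is the grip in N (left out, the last holds). Time passes only in rows, so rows that repeat a pose let the fingers close. It gives the time, the measured TCP pose, the force, the opening and the grip force at its end, in the units of the state.
- sense(): the state, without advancing time (a new reading comes with each control period).
- capture(name): name is "scene" or "side" or "wrist"; returns a dict with "frame" (384x512x3 uint8, blue, green, red), "fovy" (degrees; the focal length in pixels is half the picture's height over the tangent of half this angle, whatever the lens; pixels are square), "cx", "cy" (the principal point, pixels), "dist_coeffs" ([k1, k2, p1, p2, k3] as OpenCV has them; the pictures are not rectified), "eye" and "attitude" of the camera in the world. Camera axes: x right, y up, looking along -z (the intrinsics and any distortion apply to the point x, -y, -z); pixel columns grow to the right and rows downward; lengths in mm; the calibration is good to about 2 mm. A picture is of the moment at which its call begins. There is no depth.
- job_done(): hands the job in; it is judged then, once.
Trained networks look in the newest picture that a camera, given by its name, has taken for a name from the list of things; names that differ only in an ending like _2 or _b are one class to them, and where a whole thing is asked for, a point or a joint stands for the part that bears it (a point fixed in the world has none). Each returns a list of dicts, best first, with "conf" (0 to 1); they miss things now and then, are a little off and sometimes report something else, mostly with a low value. They report only what shows in the picture. A call takes as long as a camera call.
- search_frame(camera, name): "location" ([x, y, z] in mm, in world coordinates, good to about 4 mm: the middle of the surface that is visible of it).
The state is a dict: "time": time; "joint_positions": joint angles; "qvel": joint speeds; "effort": joint torques, N m; "ee_pos": TCP position; "orientation": TCP orientation; "force": force on the tool from outside, world axes, zero at the start; "wrist_torque": the same for the moment, N m; "opening": finger opening in mm; "grip_force": force on a finger pad.
Only numpy, scipy, OpenCV 4.12 (cv2) and the standard library are available. Lean on these libraries where they do the work, as an engineer would, in place of code of your own. Each camera call takes 0.05 s, during which the arm holds its last target. There are 200 camera calls.

## Task

Isolate the chromatograph's gases for service: tip all three levers of the shut-off bank fully over, from leaning towards you to leaning away, in the one order that its hidden interlock permits, then slide the locking bar to the right until it is fully home. The order is not marked: feel each lever with light pressure, and where one stops short leave it and try another; never push on any part of the bank with more than 25 N. Leave the other things standing where they are.

Things in the scene. Friction and masses are not known exactly. Their poses are not given: they have to be found in the camera images.
- bank: Grey interlocked shut-off bank fixed to the cabinet top, 150 (its x) x 310 (its y) x 65 mm high, turned up to 0.25 rad. Origin: centre of its underside; x points away from the robot (tube fittings at the back), y left. Three levers on top at y = +72, 0, -72 mm. A hidden interlock permits one order only; it cannot be seen and differs each time.
- lever_left (a joint): Angle of the left lever: 0 = leaning 0.5 rad towards the robot (open; found at 0 to 0.06), 1.0 = leaning 0.5 rad away (shut, end stop buffered at about 3 N per mm). A free lever takes about 3 to 7 N, pushed 105 to 130 mm above the cabinet top, and stays where it is left.
- lever_left_ball (a point): Centre of the black ball (22 mm across) on the left lever: 85 mm up its steel rod (10 mm thick) from the pivot, which lies at x = 0 of the bank, 55 mm above the cabinet top. Ball centre about 130 mm high at both ends of the swing, 140 mm in between.
- lever_middle (a joint): Angle of the middle lever: 0 = leaning 0.5 rad towards the robot (open; found at 0 to 0.06), 1.0 = leaning 0.5 rad away (shut, end stop buffered at about 3 N per mm). The first lever of the order is free; each other one is blocked until the one before it is fully over (beyond 0.92 rad) and still there.
- lever_middle_ball (a point): Centre of the black ball (22 mm across) on the middle lever: 85 mm up its steel rod (10 mm thick) from the pivot, which lies at x = 0 of the bank, 55 mm above the cabinet top. Ball centre about 130 mm high at both ends of the swing, 140 mm in between.
- lever_right (a joint): Angle of the right lever: 0 = leaning 0.5 rad towards the robot (open; found at 0 to 0.06), 1.0 = leaning 0.5 rad away (shut, end stop buffered at about 3 N per mm). A blocked lever gives up to about 0.1 rad (8 mm at the ball), then meets a sprung stop, about 3 N per mm.
- lever_right_ball (a point): Centre of the black ball (22 mm across) on the right lever: 85 mm up its steel rod (10 mm thick) from the pivot, which lies at x = 0 of the bank, 55 mm above the cabinet top. Ball centre about 130 mm high at both ends of the swing, 140 mm in between.
- bar (a joint): Travel of the flat steel locking bar on the robot side of the bank's top: 0 to 6 mm as found, 36 mm = fully home (end stop buffered, 2 to 3 N per mm). It slides right (-y of the bank) and takes 3 to 4 N. Its three tongues strike any lever still leaning towards the robot; home, they stand in front of the thrown levers.
- bar_knob (a point): Middle of the black upright peg on the left end of the locking bar, 16 mm across, 71 to 101 mm above the cabinet top; in the bank's frame x = -50 mm, y = +125 mm when the bar's travel is 0 (+89 mm when home).
- vial_rack_full: Bystander: blue wire rack full of capped vials, 96 x 251 x 100 mm, at the back right. Origin at the centre of its underside.
- amber_bottle: Bystander: amber glass bottle, 67 mm across, 145 mm high, at the back. Origin at the centre of its underside.
- media_bottle: Bystander: clear bottle with cap, 68 mm across, 140 mm high, at the back. Origin at the centre of its underside.
- wash_bottle: Bystander: wash bottle with bent spout, 88 x 88 x 192 mm, at the back left. Origin at the centre of its underside.
- septa_jar: Bystander: low white jar, 58 mm across, 50 mm high, just behind the bank. Origin at the centre of its underside.
- small_beaker: Bystander: small clear beaker, 46 mm across, 56 mm high, just behind the bank. Origin at the centre of its underside.
- bench_timer: Bystander: flat bench timer, 58 x 68 x 19 mm, just in front of the bank. Origin at the centre of its underside.
- marker: Bystander: marker pen lying on its side, 16 x 140 x 16 mm, just in front of the bank. Origin at the centre of its underside.

How it is judged:
By the outcome, as a careful person would: the job done as asked, in the order asked, and still so for the second after the job is handed in, with the robot touching nothing.
It also fails if it takes over 67 s, if anything falls off the work surface, if the arm or the gripper's body presses on something with over 40 N, if the wrist force passes 120 N, or if a joint passes its speed limit or range.

## Working session

There is one attempt and no reset: what is moved stays moved. The work goes in short steps, Python scripts to look and compute and a shell command to move; the robot and the scene stay as the last step left them, time stands still between calls to the robot, and variables do not carry over. Pictures are saved under pics/ and viewed, at most 10 in all, crops included, and the job is handed in when it is done.

```bash
ls; mkdir -p pics
python3 - <<'E'
from station import *
import cv2,numpy as np
s=sense();print(s['ee_pos'],s['orientation'],s['force'],s['opening'],s['time'])
ims=[]
for c in ["scene","side"]:
    d=capture(c);cv2.imwrite(f"pics/{c}0.png",d['frame']);print(c,d['eye'],d['fovy'])
    for n in ["bank","lever_left_ball","lever_middle_ball","lever_right_ball","bar_knob","septa_jar","small_beaker","bench_timer","marker"]:
        print(n,[(np.round(r['location']).tolist(),round(r['conf'],2)) for r in search_frame(c,n)][:3])
E
```

```text
pics
[169.435656   601.18067296 198.32235563] [-3.14041080e+00 -9.46809286e-05  2.86684669e+00] [-0.9747176   0.2293309   0.25883615] 85.53464622175325 0.0
scene [  31.97976971 -574.6077738   886.74453246] 44.07536508448541
bank [([398.0, -39.0, 15.0], 0.59), ([494.0, 29.0, 68.0], 0.55)]
lever_left_ball [([489.0, 89.0, 130.0], 0.61), ([493.0, 28.0, 68.0], 0.53)]
lever_middle_ball []
lever_right_ball [([483.0, -55.0, 133.0], 0.63)]
bar_knob [([484.0, -53.0, 136.0], 0.71), ([470.0, 36.0, 75.0], 0.63)]
septa_jar [([634.0, 52.0, 48.0], 0.79)]
small_beaker [([645.0, -9.0, 38.0], 0.68)]
bench_timer [([395.0, -35.0, 18.0], 0.62), ([472.0, 39.0, 74.0], 0.21)]
marker [([412.0, 74.0, 11.0], 0.59)]
side [775.74422694 423.55998343 979.44653221] 53.162970332771586
bank [([532.0, 43.0, 66.0], 0.74), ([403.0, -38.0, 16.0], 0.35)]
lever_left_ball [([491.0, 93.0, 123.0], 0.67), ([529.0, 46.0, 67.0], 0.26)]
lever_middle_ball []
lever_right_ball [([491.0, -48.0, 123.0], 0.42)]
bar_knob [([475.0, 60.0, 70.0], 0.95)]
septa_jar [([659.0, 66.0, 50.0], 0.72)]
small_beaker [([645.0, -13.0, 31.0], 0.76)]
bench_timer [([402.0, -39.0, 18.0], 0.92)]
marker [([415.0, 88.0, 16.0], 0.53)]
```

View pics/scene0.png

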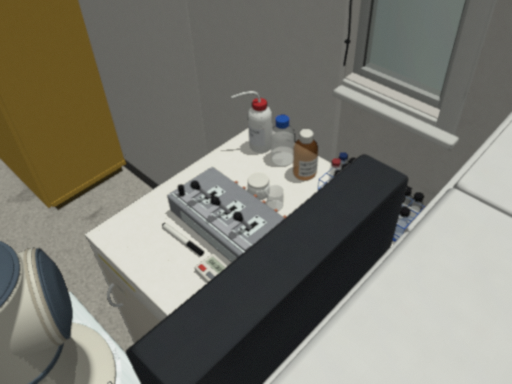

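View pics/side0.png

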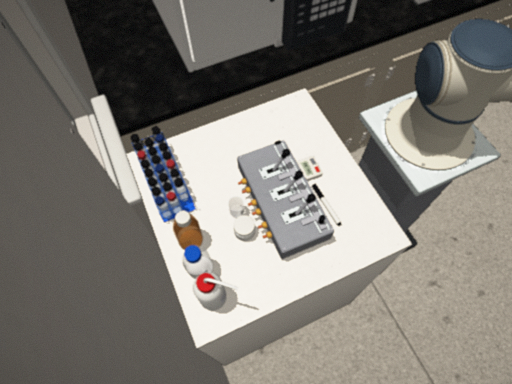

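The scene view shows the bank centred near (225,212), with balls near (196,185), (215,200) and (238,216) and the knob near (181,190). A dark beam crosses the foreground. The side view shows the bank near (285,195), balls on its robot side, and the jar and beaker behind it at (243,225). I'll zoom in.

Run:
```python
import cv2,numpy as np
a=cv2.imread('pics/scene0.png')[155:265,155:305];b=cv2.imread('pics/side0.png')[130:260,230:345]
a=cv2.resize(a,None,fx=4,fy=4,interpolation=2)[:, :];b=cv2.resize(b,None,fx=4.4,fy=4.4,interpolation=2)
cv2.imwrite('pics/za.png',a);cv2.imwrite('pics/zb.png',b);print(a.shape,b.shape)
```

```text
(440, 600, 3) (572, 506, 3)
```

View pics/za.png

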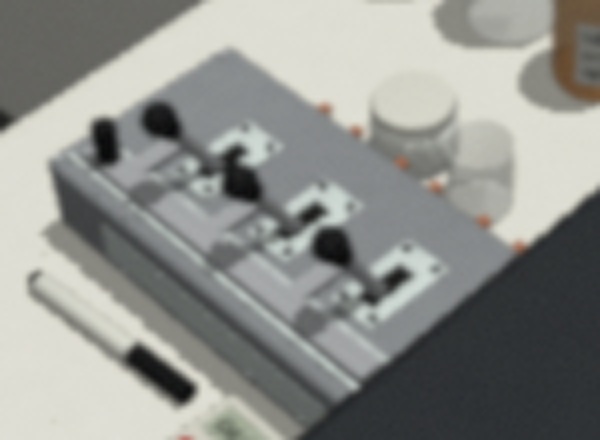

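View pics/zb.png

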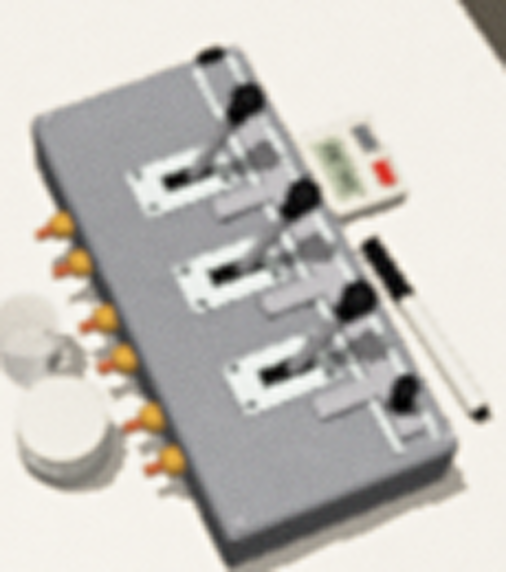

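Crop a shows the balls at (160,121), (241,184) and (332,247) and the knob at (105,142). Crop b shows them at (355,300), (300,200) and (244,103), with the knob at (405,395). I'll fit the bank pose to these.

```bash
cat > h.py <<'E'
from station import *
import cv2,numpy as np
from scipy.spatial.transform import Rotation as R
from scipy.optimize import least_squares
def att(a):
    a=np.array(a,float)
    if a.shape==(3,3): return a
    return R.from_euler('xyz',a).as_matrix() if a.size==3 else R.from_quat(a).as_matrix()
def proj(d,P):
    h=d['frame'].shape[0];f=h/2/np.tan(np.radians(d['fovy'])/2)
    K=np.array([[f,0,d['cx']],[0,f,d['cy']],[0,0,1.]])
    c=(np.atleast_2d(P)-d['eye'])@att(d['attitude'])*[1,-1,-1]
    return cv2.projectPoints(c,np.zeros(3),np.zeros(3),K,np.array(d['dist_coeffs'],float))[0][:,0]
def bank(p,Q):
    c,s=np.cos(p[2]),np.sin(p[2]);Q=np.array(Q,float)
    return np.c_[p[0]+c*Q[:,0]-s*Q[:,1],p[1]+s*Q[:,0]+c*Q[:,1],Q[:,2]]
E
python3 - <<'E'
from h import *
A,B=capture('scene'),capture('side')
print(A['attitude'])
pa=np.array([(160,121),(241,184),(332,247),(105,142)])/4+155
pb=np.array([(355,300),(300,200),(244,103),(405,395)])/4.4+[230,130]
def Q(p): return [[-38.7,72,130],[-38.7,0,130],[-38.7,-72,130],[-50,125-p[3],86]]
f=lambda p:np.r_[(proj(A,bank(p,Q(p)))-pa).ravel(),(proj(B,bank(p,Q(p)))-pb).ravel()]
r=least_squares(f,[530,30,0.1,3]);print(r.x,np.round(r.fun,1));print(bank(r.x,Q(r.x)).round(1))
E
```

```text
[ 0.81061349  0.02059609 -0.81741564]
[ 5.19920357e+02  2.04819563e+01 -2.03652449e-02  4.25163342e+00] [-0.7 -1.3 -0.4 -1.7 -1.  -1.  -1.2 -0.7 -0.3 -1.3 -0.8 -1.6 -0.3 -1.3
 -0.8 -0.9]
[[482.7  93.3 130. ]
 [481.2  21.3 130. ]
 [479.8 -50.7 130. ]
 [472.4 142.2  86. ]]
```

```bash
python3 -m inch '[[-6.6,-6.9,0,0,0,-2.4,-1],[-6.6,-6.9,0,0,0,-2.4,-1],[-6.6,-6.9,0,0,0,-2.4,-1],[-6.6,-6.9,0,0,0,-2.4,-1],[-6.6,-6.9,0,0,0,-2.4,-1],[-6.6,-6.9,0,0,0,-2.4,-1],[-6.6,-6.9,0,0,0,-2.4,-1],[-6.6,-6.9,0,0,0,-2.4,-1],[-6.6,-6.9,0,0,0,-2.4,-1],[-6.6,-6.9,0,0,0,-2.4,-1],[-6.6,-6.9,0,0,0,-2.4,-1],[-6.6,-6.9,0,0,0,-2.4,-1]]' 30; python3 -m inch '[[0,0,0,0,0,0,-1]]'; python3 -c "
from h import *
print(sense()['orientation'])"
```

```text
time: 2.6
ee_pos: [437.7, 96.8, 198.9]
orientation: [3.141, -0.0, 3.119]
force: [0.5, -0.1, -0.3]
opening: 0.1
grip_force: 0.0
time: 2.72
ee_pos: [437.8, 96.8, 198.9]
orientation: [3.141, -0.0, 3.12]
force: [0.1, -0.2, -0.7]
opening: 0.3
grip_force: 0.0
[ 3.14147553e+00 -1.29392250e-04  3.12005185e+00]
```

```bash
python3 -m inch '[[0,-0.05,1.45,0,0,0,-1],[0,-0.05,1.45,0,0,0,-1],[0,-0.05,1.45,0,0,0,-1],[-0.3,-0.05,1.45,0,0,0,-1],[-0.3,-0.05,1.45,0,0,0,-1]]'; for i in 1 2 3 4; do python3 -m inch '[[-0.05,0,0,0,0,0,-1],[-0.08,0,0,0,0,0,-1],[-0.08,0,0,0,0,0,-1]]' | grep -E 'ee_pos|^force'; done
```

```text
time: 3.35
ee_pos: [458.0, 92.7, 113.2]
orientation: [3.141, 0.003, 3.119]
force: [-0.9, 0.4, 0.8]
opening: -0.6
grip_force: 0.0
ee_pos: [461.1, 92.1, 112.1]
force: [0.0, -0.0, 0.9]
ee_pos: [466.1, 92.0, 111.9]
force: [-0.1, 0.4, -0.8]
ee_pos: [470.9, 91.9, 111.9]
force: [0.0, 0.9, 0.1]
ee_pos: [475.7, 91.7, 111.9]
force: [-0.3, -0.1, -0.5]
```

```bash
for i in 1 2 3 4; do python3 -m inch '[[-0.05,0,0,0,0,0,-1],[-0.05,0,0,0,0,0,-1]]' | grep -E 'ee_pos|^force'; done
python3 - <<'E'
from h import *
ims=[]
for c,x0,y0 in [('scene',150,130),('side',240,130)]:
    d=capture(c);p=proj(d,[sense()['ee_pos']]);print(p)
    im=cv2.resize(d['frame'][y0:y0+140,x0:x0+100],None,fx=4,fy=4,interpolation=2);ims.append(im)
cv2.imwrite('pics/c1.png',np.hstack(ims))
E
```

```text
ee_pos: [478.8, 91.7, 111.9]
force: [-0.0, 0.3, 0.5]
ee_pos: [481.8, 91.6, 111.9]
force: [0.0, 0.9, 0.5]
ee_pos: [484.8, 91.5, 111.9]
force: [0.0, -0.9, -0.9]
ee_pos: [487.8, 91.5, 111.9]
force: [0.4, 0.1, -0.1]
[[197.306237   188.76711473]]
[[307.51743863 200.29746784]]
```

View pics/c1.png

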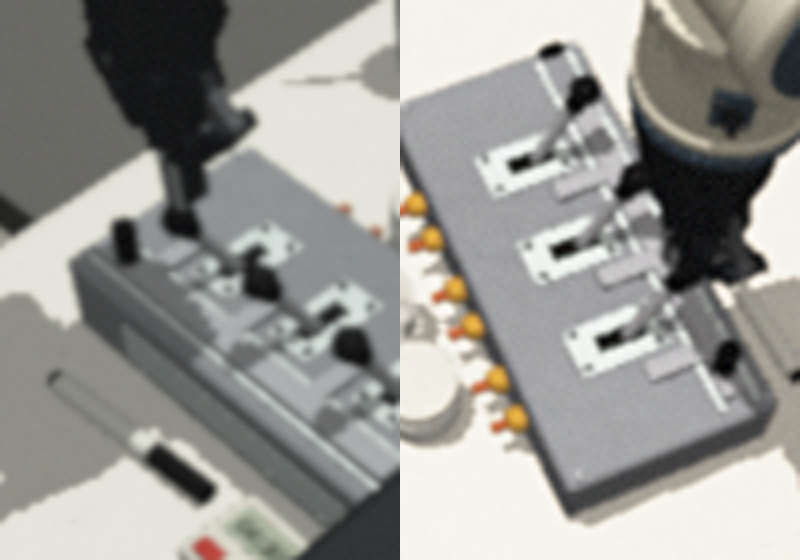

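The scene half shows a dark blob at (180,222), where the ball was, with the finger column ending just above it. The side half shows the lever unmoved. There's no contact force, which is odd, so I'll look closer with the wrist camera as well.

Run:
```python
from h import *
ims=[]
d=capture('wrist');w=cv2.resize(d['frame'],(400,300),interpolation=3)
print(d['eye'],d['attitude'],sense()['ee_pos'],[(n,proj(d,[q]).round()) for n,q in [('tcp',sense()['ee_pos']),('ball',[483,93,130])]])
for c,x0,y0 in [('scene',165,140),('side',275,160)]:
    d=capture(c)
    im=cv2.resize(d['frame'][y0:y0+60,x0:x0+80],(400,300),interpolation=2);im=cv2.convertScaleAbs(im,alpha=2,beta=10);ims.append(im)
cv2.imwrite('pics/c2.png',np.vstack([np.hstack(ims),np.hstack([w,w*0])]))
```

```text
[403.89609782  92.51577736 286.88428477] [-3.27782117e-01  3.58657604e-05  1.54613043e+00] [487.46489361  91.47777638 111.86801758] [('tcp', array([[256., 222.]])), ('ball', array([[258., 228.]]))]
```

View pics/c2.png

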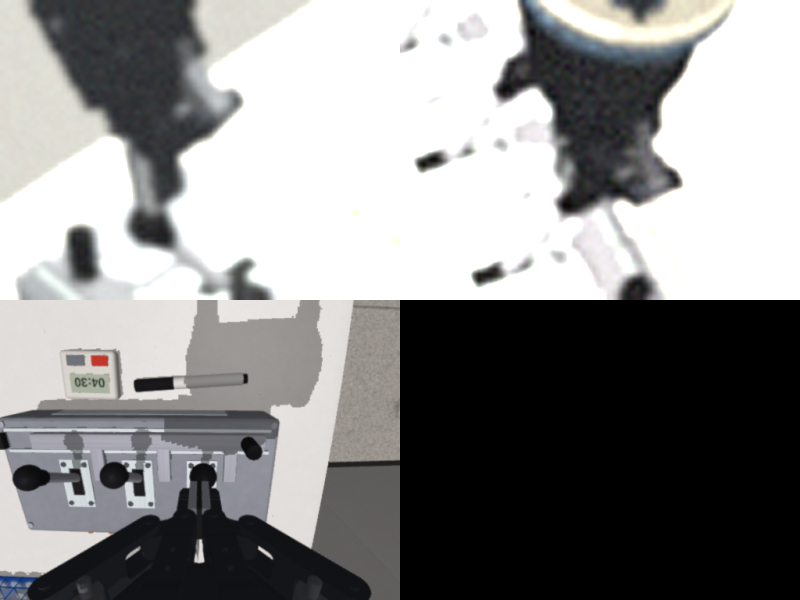

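The wrist view (bottom left) shows the left ball at (203,473) unmoved, with the fingers ending right at its lower edge. The finger tip may be riding above the ball. I'll retreat and look at the bare tip.

```bash
python3 -m inch '[[0.7,0,0,0,0,0,-1],[0.7,0,0,0,0,0,-1],[0.7,0,0,0,0,0,-1]]'|head -4
python3 - <<'E'
from h import *
d=capture('wrist');t=sense()['ee_pos'];print(t)
x0,y0=160,150
im=cv2.resize(d['frame'][y0:y0+150,x0:x0+200],(400,300),interpolation=2)
def mark(im,d,x0,y0,k):
    for dz,col in [(0,(0,0,255)),(25,(0,255,0))]:
        p=(proj(d,[t+np.array([0,0,dz])])[0]-[x0,y0])*k;cv2.circle(im,tuple(int(v) for v in p),2,col,-1)
mark(im,d,x0,y0,2);L=[im]
for c,x0,y0 in [('scene',155,150),('side',285,160)]:
    d=capture(c)
    im=cv2.resize(d['frame'][y0:y0+60,x0:x0+80],(400,300),interpolation=2);im=cv2.convertScaleAbs(im,alpha=1.8,beta=20);mark(im,d,x0,y0,5);L.append(im)
cv2.imwrite('pics/c3.png',np.vstack([np.hstack(L[1:]),np.hstack([L[0],L[0]*0])]))
E
```

```text
time: 6.48
ee_pos: [446.1, 92.5, 112.1]
orientation: [3.142, 0.001, 3.118]
force: [1.3, -0.7, -0.3]
[446.44724385  92.48139502 112.09016121]
```

View pics/c3.png

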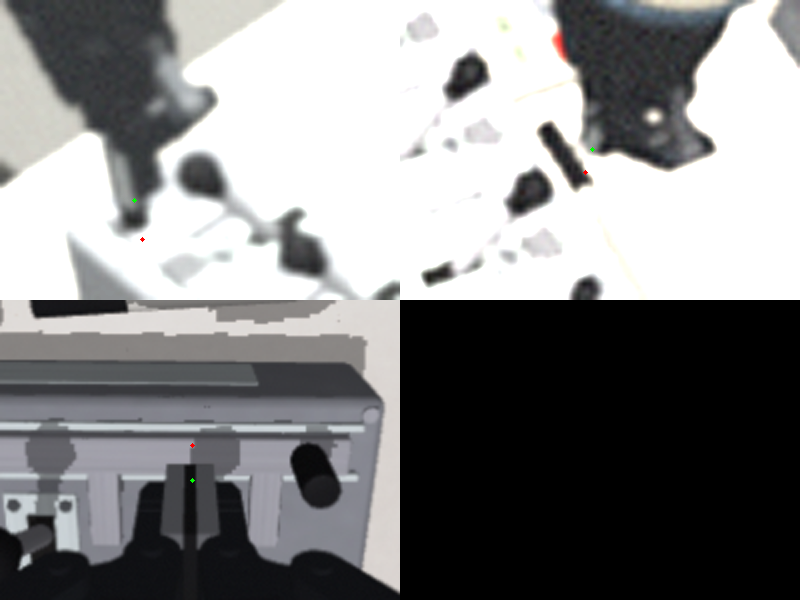

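Scene half: finger tip bottom at (131,229), with the TCP mark just below it at (142,239). Wrist half: finger tip edge at (190,465), TCP mark at (192,445), knob top at (320,487). I'll triangulate these and check them against the calibration.

Run:
```python
from h import *
W,A,B=capture('wrist'),capture('scene'),capture('side')
obs=[(W,(255,232)),(A,(181,195.5)),(B,(323,191))]
for sel in ([0,1],[1,2],[0,1,2]):
    f=lambda P:np.concatenate([(proj(obs[i][0],[P])[0]-obs[i][1]) for i in sel])
    r=least_squares(f,[446,92,120]);print('tip',sel,r.x.round(1),r.fun.round(1))
print('knobtop pred wrist',proj(W,[[472.4,142.2,101],[472.4,142.2,71]]),'seen',(160+320/2,150+187/2),(160+308/2,150+150/2))
# knob from wrist+scene+side
print(W['eye'],W['fovy'],W['dist_coeffs'],sense()['ee_pos'])
for n in ['bar_knob','lever_left_ball','lever_middle_ball','lever_right_ball','bank']:
    print(n,[(np.round(r['location']).tolist(),round(r['conf'],2)) for r in search_frame('wrist',n)][:3])
```

```text
tip [0, 1] [445.7  91.7 127. ] [ 0.  -0.7  1.5 -1.9]
tip [1, 2] [442.4  90.9 124.2] [ 0.8 -0.1  0.8  0.1]
tip [0, 1, 2] [445.4  91.7 127.4] [-0.1 -0.7  1.4 -1.9  0.1  0.2]
knobtop pred wrist [[321.71907445 245.23729779]
 [313.86182634 227.54767257]] seen (320.0, 243.5) (314.0, 225.0)
[362.64740207  93.50038544 286.90289436] 69.48614971018414 [-0.04969626  0.          0.          0.          0.        ] [445.94214508  92.43990002 111.83316882]
bar_knob [([468.0, 50.0, 70.0], 0.96)]
lever_left_ball []
lever_middle_ball [([478.0, 25.0, 132.0], 0.66)]
lever_right_ball [([482.0, -42.0, 133.0], 0.86)]
bank [([472.0, 2.0, 66.0], 0.61)]
```

```bash
python3 -m inch '[[0,0,0.25,0,0,0,-1],[0,0,0.25,0,0,0,-1],[-0.2,0,0.25,0,0,0,-1]]' | grep -E 'ee_pos|^force'; for i in 1 2 3 4 5; do python3 -m inch '[[-0.05,0,0,0,0,0,-1],[-0.05,0,0,0,0,0,-1]]' | grep -E 'ee_pos|^force'; done
```

```text
ee_pos: [457.4, 92.2, 97.2]
force: [1.1, -0.1, -0.2]
ee_pos: [460.9, 92.1, 97.1]
force: [-0.5, 0.4, 0.8]
ee_pos: [463.1, 92.1, 96.9]
force: [-4.8, -0.1, 3.0]
ee_pos: [466.5, 92.0, 96.9]
force: [-3.1, -0.6, 1.3]
ee_pos: [469.8, 91.9, 96.9]
force: [-3.0, 1.0, 1.8]
ee_pos: [472.9, 91.8, 96.9]
force: [-2.1, -0.2, 0.7]
```

```bash
python3 -m inch '[[0.15,0,0,0,0,0,-1],[0.15,0,0.3,0,0,0,-1],[0.15,0,0.3,0,0,0,-1]]' | grep -E 'ee_pos|^force'; for i in 1 2 3 4 5; do python3 -m inch '[[-0.05,0,0,0,0,0,-1],[-0.05,0,0,0,0,0,-1]]' | grep -E 'ee_pos|^force'; done
```

```text
ee_pos: [462.6, 92.0, 78.3]
force: [-0.1, 0.3, 0.3]
ee_pos: [467.2, 92.0, 79.4]
force: [0.7, 0.2, 0.4]
ee_pos: [469.9, 91.9, 79.1]
force: [0.1, 0.5, -0.2]
ee_pos: [472.7, 91.8, 78.9]
force: [0.0, 0.2, -0.3]
ee_pos: [475.6, 91.8, 78.9]
force: [-1.1, -1.1, 1.3]
ee_pos: [478.8, 91.7, 78.9]
force: [-1.2, -1.2, 1.0]
```

```bash
for i in 1 2 3 4; do python3 -m inch '[[-0.05,0,0,0,0,0,-1],[-0.05,0,0,0,0,0,-1]]' | grep -E 'ee_pos|^force'; done;  python3 - <<'E'
from h import *
L=[]
d=capture('wrist');w=cv2.resize(d['frame'][100:340,80:400],(400,300),interpolation=2);L.append(w)
for c,x0,y0 in [('scene',165,150),('side',275,150)]:
    d=capture(c)
    im=cv2.resize(d['frame'][y0:y0+60,x0:x0+80],(400,300),interpolation=2);im=cv2.convertScaleAbs(im,alpha=1.6,beta=20);L.append(im)
cv2.imwrite('pics/c4.png',np.vstack([np.hstack(L[1:]),np.hstack([L[0],L[0]*0])]))
E
```

```text
ee_pos: [481.9, 91.6, 78.9]
force: [-0.8, -0.4, 1.6]
ee_pos: [484.9, 91.5, 78.9]
force: [-0.0, -0.8, 1.0]
ee_pos: [487.9, 91.5, 78.9]
force: [-0.1, 0.7, 0.5]
ee_pos: [490.9, 91.4, 78.9]
force: [-0.3, 0.2, 1.0]
```

View pics/c4.png

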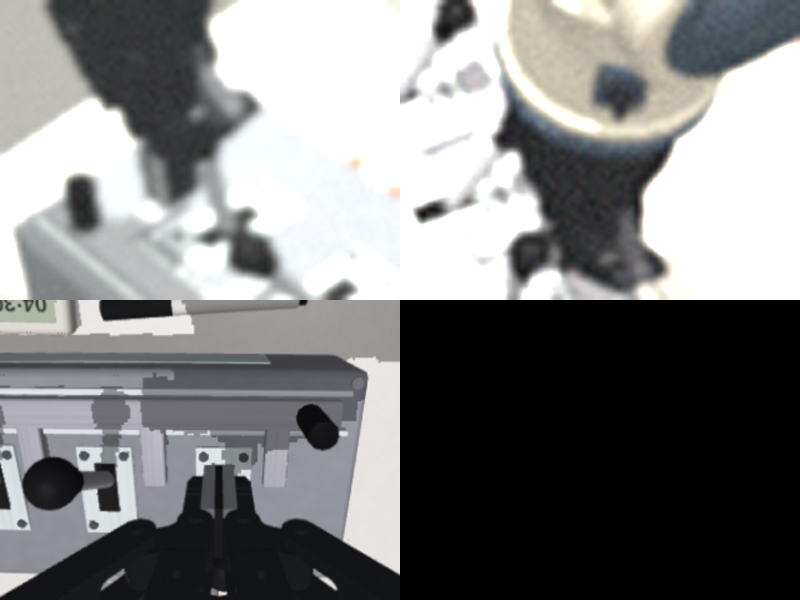

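Wrist view: the left ball is now hidden behind the fingers at (218,465). Scene view: its rod, around (218,185), has been tipped. So the left lever is moving freely. I'll raise slightly and continue.

```bash
python3 -m inch '[[0,0,-0.2,0,0,0,-1],[0,0,-0.2,0,0,0,-1]]' | grep -E 'ee_pos|^force'; for i in 1 2 3 4 5 6; do python3 -m inch '[[-0.05,0,0,0,0,0,-1],[-0.1,0,0,0,0,0,-1]]' | grep -E 'ee_pos|^force'; done
```

```text
ee_pos: [491.1, 91.5, 91.9]
force: [-0.2, -0.2, 0.8]
ee_pos: [496.5, 91.2, 90.8]
force: [-2.1, 0.0, 1.1]
ee_pos: [502.7, 91.1, 90.8]
force: [-2.5, 0.2, 1.8]
ee_pos: [508.7, 91.0, 90.9]
force: [-1.1, -0.2, 1.5]
ee_pos: [514.7, 90.8, 90.9]
force: [-2.4, 0.1, 0.3]
ee_pos: [520.5, 90.7, 90.7]
force: [-2.5, -0.9, -2.0]
ee_pos: [526.5, 90.5, 90.8]
force: [-3.7, 0.2, -2.2]
```

```bash
for i in 1 2 3 4; do python3 -m inch '[[-0.05,0,0,0,0,0,-1],[-0.05,0,0,0,0,0,-1]]' | grep -E 'ee_pos|^force'; done
```

```text
ee_pos: [529.9, 90.5, 90.9]
force: [-1.3, -0.6, -0.4]
ee_pos: [532.8, 90.4, 90.9]
force: [-0.7, -0.0, -0.4]
ee_pos: [535.7, 90.4, 90.9]
force: [-2.3, -0.7, -0.6]
ee_pos: [538.7, 90.3, 90.8]
force: [-2.2, -0.4, -1.3]
```

```bash
for i in 1 2 3 4; do python3 -m inch '[[-0.03,0,0,0,0,0,-1],[-0.03,0,0,0,0,0,-1]]' | grep -E 'ee_pos|^force'; done
```

```text
ee_pos: [540.3, 90.2, 90.8]
force: [-2.9, -0.6, -2.7]
ee_pos: [541.9, 90.2, 90.8]
force: [-4.7, -0.5, -2.4]
ee_pos: [542.9, 90.1, 90.4]
force: [-6.8, 0.0, -5.1]
ee_pos: [543.9, 90.1, 90.1]
force: [-9.1, 0.2, -7.0]
```

```bash
python3 -m inch '[[0.8,0,0,0,0,0,-1],[1.7,0,0,0,0,0,-1],[1.7,-0.6,0,0,0,0,-1],[1.7,-1.17,0,0,0,0,-1],[1.5,-1.17,0,0,0,0,-1],[1.4,-1.17,0,0,0,0,-1],[1.4,-1.17,0,0,0,0,-1]]' | grep -E 'ee_pos|^force'; for i in 1 2 3 4 5; do python3 -m inch '[[-0.05,0,0,0,0,0,-1],[-0.05,0,0,0,0,0,-1]]' | grep -E 'ee_pos|^force'; done
```

```text
ee_pos: [460.9, 22.5, 90.9]
force: [-0.6, -0.2, -1.0]
ee_pos: [463.0, 22.2, 90.8]
force: [-0.3, 1.4, 0.2]
ee_pos: [466.0, 21.8, 90.8]
force: [-3.3, 1.0, 1.6]
ee_pos: [468.3, 21.7, 90.7]
force: [-6.3, 0.9, 4.6]
ee_pos: [470.3, 21.8, 90.6]
force: [-11.3, 1.2, 7.8]
ee_pos: [472.4, 21.7, 90.5]
force: [-14.7, 0.2, 11.4]
```

Middle is blocked, so I'll leave it and try the right lever.

```bash
python3 -m inch '[[0.5,0,0,0,0,0,-1],[0.5,-0.6,0,0,0,0,-1],[0.5,-1.2,0,0,0,0,-1],[0.25,-1.2,0,0,0,0,-1],[0.2,-1.2,0,0,0,0,-1],[0.2,-1.2,0,0,0,0,-1]]' | grep -E 'ee_pos|^force'; for i in 1 2 3 4; do python3 -m inch '[[-0.05,0,0,0,0,0,-1],[-0.05,0,0,0,0,0,-1]]' | grep -E 'ee_pos|^force'; done
```

```text
ee_pos: [461.6, -49.5, 90.8]
force: [0.3, -0.6, -0.9]
ee_pos: [464.2, -49.7, 90.8]
force: [-1.8, 0.1, 0.2]
ee_pos: [467.6, -50.2, 90.9]
force: [-2.1, 0.5, 0.9]
ee_pos: [470.8, -50.4, 90.9]
force: [-0.8, 0.1, 1.0]
ee_pos: [473.8, -50.5, 90.9]
force: [-1.1, 0.4, 0.6]
```

```bash
for i in 1 2 3; do python3 -m inch '[[-0.05,0,0,0,0,0,-1],[-0.05,0,0,0,0,0,-1]]' | grep -E 'ee_pos|^force'; done
```

```text
ee_pos: [476.8, -50.5, 90.9]
force: [0.2, -0.0, 0.6]
ee_pos: [479.8, -50.6, 90.9]
force: [-0.8, -0.2, 0.1]
ee_pos: [482.8, -50.7, 90.9]
force: [-1.4, 0.8, -0.1]
```

Free. Continuing to the stop, about 539 here.

```bash
for i in 1 2 3 4 5 6 7 8; do python3 -m inch '[[-0.05,0,0,0,0,0,-1],[-0.1,0,0,0,0,0,-1]]' | grep -E 'ee_pos|^force'; done
```

```text
ee_pos: [488.5, -50.8, 90.9]
force: [-1.1, -0.1, 2.6]
ee_pos: [494.6, -50.9, 90.9]
force: [-2.8, 0.3, 1.7]
ee_pos: [500.6, -51.1, 90.9]
force: [-2.0, 0.9, 1.6]
ee_pos: [506.6, -51.2, 90.9]
force: [-1.9, -0.5, 2.7]
ee_pos: [512.5, -51.4, 90.8]
force: [-1.1, -1.0, -0.8]
ee_pos: [518.3, -51.4, 90.7]
force: [-3.0, -0.7, -1.8]
ee_pos: [524.4, -51.6, 90.8]
force: [-2.6, 0.5, -1.7]
ee_pos: [530.4, -51.7, 90.8]
force: [-3.2, 0.4, -2.0]
```

```bash
for i in 1 2 3; do python3 -m inch '[[-0.03,0,0,0,0,0,-1],[-0.04,0,0,0,0,0,-1]]' | grep -E 'ee_pos|^force|time'; done
```

```text
time: 22.05
ee_pos: [532.8, -51.8, 90.8]
force: [-3.4, -0.1, -3.3]
time: 22.3
ee_pos: [535.2, -51.9, 90.9]
force: [-4.0, 0.1, -1.5]
time: 22.55
ee_pos: [537.3, -51.9, 90.7]
force: [-6.0, -0.5, -4.0]
```

```bash
python3 -m inch '[[-0.03,0,0,0,0,0,-1],[-0.04,0,0,0,0,0,-1]]' | grep -E 'ee_pos|^force|time'
```

```text
time: 22.8
ee_pos: [538.7, -51.8, 90.3]
force: [-9.2, -1.0, -5.6]
```

```bash
python3 -m inch '[[0.8,0,0,0,0,0,-1],[1.7,0,0,0,0,0,-1],[1.7,0.6,0,0,0,0,-1],[1.7,1.2,0,0,0,0,-1],[1.5,1.2,0,0,0,0,-1],[1.2,1.2,0,0,0,0,-1],[1.2,1.2,0,0,0,0,-1]]' | grep -E 'ee_pos|^force'; for i in 1 2 3 4; do python3 -m inch '[[-0.05,0,0,0,0,0,-1],[-0.05,0,0,0,0,0,-1]]' | grep -E 'ee_pos|^force'; done
```

```text
ee_pos: [471.8, 21.1, 91.1]
force: [0.1, 0.1, 0.6]
ee_pos: [472.6, 21.3, 90.9]
force: [-1.4, 0.2, 0.2]
ee_pos: [475.5, 21.5, 90.9]
force: [-0.9, 0.9, 0.6]
ee_pos: [478.9, 21.5, 90.9]
force: [-1.2, -0.6, 0.5]
ee_pos: [482.0, 21.4, 90.9]
force: [-0.8, -0.0, 1.2]
```

Now free. Continuing to the stop, expected at about x=541.

```bash
for i in 1 2 3 4 5 6 7 8; do python3 -m inch '[[-0.05,0,0,0,0,0,-1],[-0.1,0,0,0,0,0,-1]]' | grep -E 'ee_pos|^force'; done
```

```text
ee_pos: [487.9, 21.2, 90.9]
force: [-2.3, 0.2, 1.6]
ee_pos: [493.9, 21.1, 90.9]
force: [-1.6, -0.8, 1.7]
ee_pos: [499.9, 21.0, 90.9]
force: [-1.9, -1.1, 1.7]
ee_pos: [505.9, 20.8, 90.9]
force: [-1.3, 0.5, 0.5]
ee_pos: [511.9, 20.7, 90.9]
force: [-1.4, 0.1, 0.3]
ee_pos: [517.7, 20.5, 90.7]
force: [-1.9, -0.1, -1.5]
ee_pos: [523.6, 20.5, 90.8]
force: [-1.9, 0.8, -2.5]
ee_pos: [529.7, 20.3, 90.8]
force: [-3.1, -0.5, -2.7]
```

```bash
for i in 1 2 3 4; do python3 -m inch '[[-0.03,0,0,0,0,0,-1],[-0.05,0,0,0,0,0,-1]]' | grep -E 'ee_pos|^force|time'; done
```

```text
time: 26.92
ee_pos: [532.6, 20.2, 90.8]
force: [-3.2, -0.3, -2.6]
time: 27.18
ee_pos: [535.6, 20.1, 90.8]
force: [-3.3, 1.0, -2.4]
time: 27.42
ee_pos: [538.7, 20.0, 90.8]
force: [-3.7, 0.6, -3.1]
time: 27.68
ee_pos: [540.6, 20.0, 90.5]
force: [-8.0, -0.3, -5.8]
```

```bash
python3 -m inch '[[-0.02,0,0,0,0,0,-1],[0.8,0,0,0,0,0,-1],[1.77,0,0,0,0,0,-1],[1.77,0.9,0,0,0,0,-1],[1.77,1.8,0,0,0,0,-1],[1.77,2.75,0,0,0,0,-1],[1.77,2.75,0,0,0,0,-1],[1.15,2.75,0,0,0,0,-1],[1.15,2.75,0.25,0,0,0,-1],[1.15,2.75,0.25,0,0,0,-1]]' | grep -E 'ee_pos|^force'; for i in 1 2 3 4; do python3 -m inch '[[0,-0.05,0,0,0,0,-1],[0,-0.08,0,0,0,0,-1]]' | grep -E 'ee_pos|^force'; done
```

```text
ee_pos: [475.9, 185.8, 75.0]
force: [-0.4, -0.2, 0.8]
ee_pos: [476.3, 181.4, 76.3]
force: [0.3, -0.6, 0.1]
ee_pos: [476.3, 176.7, 76.0]
force: [0.3, 0.4, 0.7]
ee_pos: [476.2, 172.0, 75.9]
force: [0.7, 1.1, -0.2]
ee_pos: [476.1, 167.2, 75.9]
force: [-0.3, 0.3, -0.6]
```

```bash
for i in 1 2 3 4 5 6; do python3 -m inch '[[0.01,-0.05,0,0,0,0,-1],[0.01,-0.08,0,0,0,0,-1]]' | grep -E 'ee_pos|^force'; done
```

```text
ee_pos: [475.3, 162.4, 75.9]
force: [-1.2, -0.2, 0.8]
ee_pos: [474.6, 157.6, 75.9]
force: [0.1, -0.1, -0.2]
ee_pos: [473.9, 152.8, 75.9]
force: [1.5, 0.2, -0.1]
ee_pos: [473.1, 148.0, 75.9]
force: [0.0, -0.5, -0.3]
ee_pos: [472.5, 143.3, 75.9]
force: [1.6, 0.6, 0.6]
ee_pos: [471.7, 138.5, 75.9]
force: [-0.8, 0.7, -0.5]
```

Run:
```python
from h import *
L=[]
d=capture('wrist');L.append(cv2.resize(d['frame'][80:380,56:456],(400,300),interpolation=2))
t=sense()['ee_pos'];print(t,sense()['force'],sense()['opening'])
for c,x0,y0 in [('scene',145,150),('side',275,160)]:
    d=capture(c)
    im=cv2.resize(d['frame'][y0:y0+75,x0:x0+100],(400,300),interpolation=2);im=cv2.convertScaleAbs(im,alpha=1.5,beta=20)
    for q,col in [(t,(0,0,255)),([472.4,142.2,86],(0,255,0)),([471.7,106.2,86],(255,0,0))]:
        p=(proj(d,[q])[0]-[x0,y0])*4;cv2.circle(im,tuple(int(v) for v in p),2,col,-1)
    L.append(im)
d=capture('scene');z=cv2.resize(d['frame'][150:270,150:310],(400,300),interpolation=2)
cv2.imwrite('pics/c5.png',np.vstack([np.hstack(L[1:]),np.hstack([L[0],z])]))
```

```text
[471.7809024  138.36030938  75.88169899] [-0.23946884 -0.28563101  0.64454742] -0.11395470086441048
```

View pics/c5.png

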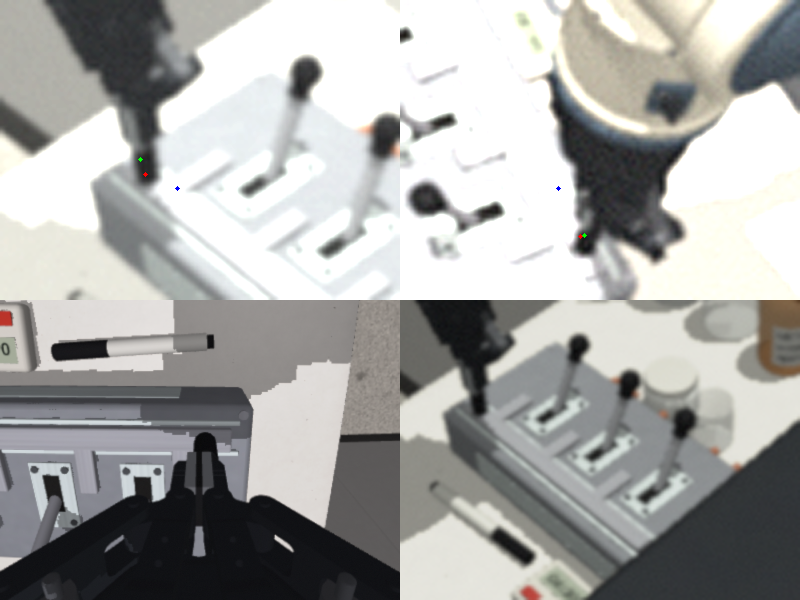

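All three levers lean away. The knob is at wrist (205,443), just below and ahead of the finger tips, so the fingers passed above it: the real tip sits about 25 mm above the reported TCP. I'll back off, go lower and push again.

```bash
python3 -m inch '[[0,0.6,0,0,0,0,-1],[0,0.6,0,0,0,0,-1],[0,0.6,0.3,0,0,0,-1],[0,0.6,0.3,0,0,0,-1],[0,0.6,0.3,0,0,0,-1]]' | grep -E 'ee_pos|^force'; for i in 1 2 3 4 5; do python3 -m inch '[[0,-0.05,0,0,0,0,-1],[0,-0.08,0,0,0,0,-1]]' | grep -E 'ee_pos|^force'; done
```

```text
ee_pos: [472.7, 174.4, 58.2]
force: [0.4, -0.2, 0.1]
ee_pos: [472.7, 169.6, 58.2]
force: [0.5, 0.2, -0.3]
ee_pos: [472.4, 164.8, 58.0]
force: [0.2, 0.1, 0.5]
ee_pos: [472.3, 160.2, 57.9]
force: [0.2, 3.0, 0.1]
ee_pos: [472.2, 155.3, 57.9]
force: [-0.8, 3.7, -0.2]
ee_pos: [472.0, 150.5, 57.9]
force: [-0.5, 2.0, 0.1]
```

```bash
for i in 1 2 3 4; do python3 -m inch '[[0,-0.04,0,0,0,0,-1],[0,-0.07,0,0,0,0,-1]]' | grep -E 'ee_pos|^force'; done; for i in 1 2 ; do python3 -m inch '[[0,-0.02,0,0,0,0,-1],[0,-0.04,0,0,0,0,-1]]' | grep -E 'ee_pos|^force'; done
```

```text
ee_pos: [472.0, 146.3, 57.9]
force: [-0.0, 3.4, 0.1]
ee_pos: [471.8, 142.1, 57.9]
force: [-0.7, 1.9, -0.6]
ee_pos: [471.8, 137.9, 57.9]
force: [-1.1, 2.2, -0.8]
ee_pos: [471.6, 133.7, 57.9]
force: [-0.5, 3.1, -0.3]
ee_pos: [471.6, 131.5, 57.9]
force: [-1.1, 5.5, -0.5]
ee_pos: [471.5, 129.4, 57.9]
force: [-1.8, 10.4, -1.1]
```

```bash
python3 -m inch '[[0,-0.02,0,0,0,0,-1],[0,-0.02,0,0,0,0,-1]]' | grep -E 'ee_pos|^force'; python3 -m inch '[[0,0.5,0,0,0,0,-1],[0,1,0,0,0,0,-1],[0.3,1,-1,0,0,0,-1],[1,1.2,-1.5,0,0,0,-1],[1.2,2.2,-2,0,0,0,-1],[1.2,3,-2.2,0,0,0,-1],[1.2,3,-2.2,0,0,0,-1],[1.2,3,-2.2,0,0,0,-1]]' | grep -E 'ee_pos|^force|time'
python3 - <<'E'
from h import *
A,B=capture('scene'),capture('side')
a=cv2.resize(A['frame'][145:265,150:310],(533,400),interpolation=2);b=cv2.resize(B['frame'][130:280,205:305+40],(267,286),interpolation=2)
p0=[519.9,20.5,-.0204]
for im,d,o,k in [(a,A,(150,145),400/120),(b,B,(205,130),267/140)]:
    for q in bank(p0,[[-50,89,86],[40.7,72,130],[40.7,0,130],[40.7,-72,130]]):
        p=(proj(d,[q])[0]-o)*k;cv2.circle(im,tuple(int(v) for v in p),2,(0,0,255),-1)
b=cv2.copyMakeBorder(b,0,114,0,0,cv2.BORDER_CONSTANT)
cv2.imwrite('pics/end.png',np.hstack([a,b]))
E
```

```text
ee_pos: [471.5, 128.4, 57.9]
force: [-2.4, 10.3, -1.8]
time: 36.25
ee_pos: [403.6, 309.1, 189.6]
force: [-0.7, 0.3, 0.6]
```

View pics/end.png

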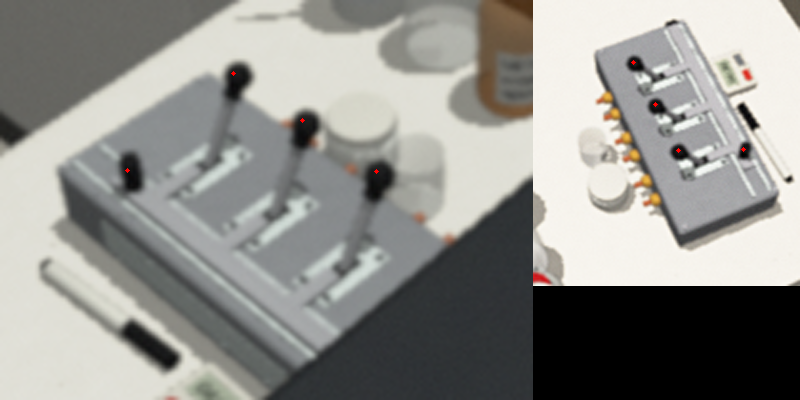

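The three balls at (237,78), (304,125) and (379,178) and the knob at (130,172) sit on the predicted "shut" and "home" marks. The bystanders are in place and the arm is clear.

```bash
python3 -c "
from station import *
print(job_done())"
```

```text
the job is handed in; nothing more can be done
None
```

The job is handed in: all three levers are fully over, thrown in the order left, right, middle, and the locking bar is home; the highest force I read on the bank was about 19 N, and the bystanders I could see in the last pictures hadn't moved.

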